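Dip the humidifier gauge rod and present its tip for reading

ROBOT

A 7-joint arm with a two-finger parallel gripper is mounted at the origin on the work surface. World frame = base frame: x ahead of the robot, y to its left, z up, the work surface at z = 0. Lengths are in mm, angles in rad, forces in N, time in s.
With the tool pointing down it reaches from about 400 to 875 mm from the base axis. Payload 19.3 kg.
Tool frame: the origin (TCP) lies at the very end of the fingers, on their centre line; the grasp point (between the pads) lies 19 mm behind it (grip_point_offset is the z of the grasp point in the tool frame, in mm); z points along the fingers, y is the line along which they close (so a half turn about z gives the same grasp; the last joint's range is limited). The gripper opens to 85 mm and grips with 20 to 120 N. Pads are 22 mm wide; open, the fingers measure 114 mm over their backs; the gripper's body (76 mm by 85 mm) begins 54 mm behind the grasp point. The pads swing forward as they close: fully open they stand 13 mm farther back than shut.
Start: joints at [1.141, 0.521, -0.036, 1.599, 0.021, 1.021, -0.113], TCP at [220.026, -584.981, 231.291] pointing down, gripper open.
Joint ranges: [-2.91, 2.91], [-0.3, 2.13], [-1.5, 1.42], [0.17, 2.43], [-1.26, 4.41], [0.16, 1.93], [-2.52, 2.52]. Speed limits (rad/s): [1.89, 1.89, 2.39, 2.39, 3.01, 3.01, 3.01].

INTERFACE

Orientations are given as a 3x3 rotation matrix whose columns are the frame's x, y, z axes.
In Python, from workcell import movep, movel, goto_joints, open_gripper, clamp, wait, inverse_kinematics, read_state, camera, PlanningError, finish_job, grip_point_offset gives the robot as it stands. Calls block until the motion is done:
- movep(position, orientation): joint-space move of the TCP to a pose.
- movel(position, frame=None, max_speed=150, guard=None): straight line of the TCP; frame=None keeps the orientation; max_speed is the mean speed in mm/s. With guard (N) it stops when the force on the tool has changed by that much, and returns True; else False.
- goto_joints(angles): joint-space move.
- open_gripper() and clamp(): open the fingers fully, or close them until they stop; the grip force is fixed at half the most.
- wait(seconds).
- inverse_kinematics(position, orientation): joint angles nearest the present ones, or None.
- read_state(): the state.
- camera(name): name is "side" or "top"; returns a dict with "image" (400x640x3 uint8, blue, green, red), "range_z" (400x640 float32, mm along the optical axis (not along the pixel's ray), 0 where there is no reading), "fx", "fy", "cx", "cy" (pixels), "cam_to_world" (4x4, takes a point from camera to world coordinates). Camera axes: x right, y up, looking along -z (the intrinsics and any distortion apply to the point x, -y, -z); pixel columns grow to the right and rows downward; lengths in mm; the calibration is good to about 2 mm. A picture is of the moment at which its call begins.
A pose or a line that the arm cannot do raises PlanningError and nothing moves.
- finish_job(): hands the job in; it is judged then, once.
The state is a dict: "time": time; "qpos": joint angles; "qvel": joint speeds; "joint_efforts": joint torques, N m; "eef_pos": TCP position; "tool_rot": TCP orientation; "ft_force": force on the tool from outside, world axes, zero at the start; "torque": the same for the moment, N m; "finger_gap": finger opening in mm; "gripper_force": force on a finger pad.
Only numpy, scipy, OpenCV 4.12 (cv2) and the standard library are available. Lean on these libraries where they do the work, as an engineer would, in place of code of your own. Each camera call takes 0.05 s, during which the arm holds its last target. There are 200 camera calls.

TASK

Check the water level of the microscope's humidifier: take the gauge rod from its rest, slide it gently down the slanted dip tube until its collar stops against the tube's mouth, and keep it there for about a second. Then draw it right out and hold its tip over the middle of the square white tile, about 7 cm above it, with the rod level, marked side up and still. Finish while still holding the rod there, touching nothing else with it, and leave the other things on the bench where they are.

Things in the scene. Friction and masses are not known exactly. Their poses are not given: they have to be found in the camera images.
- rod: Loose metal gauge rod, 110 g. Origin: mid-handle, on its axis; +x runs to the tip, z up through the marked side (dark cross marks). Handle: bar x = -45 to 45 mm, 16 mm wide (y), 20 mm high (z); grip it here, across y. Collar: disc of 32 mm diameter, x = 50 to 58 mm. Shaft: 8 mm diameter, from collar to rounded tip at x = 148 mm. At the start it lies level in its rest, z up.
- rod_tip (a point): The rod's tip, 148 mm along +x from the rod's origin; axes as the rod's.
- rod_collar (a point): Centre of the collar's front face (towards the tip), 58 mm along +x from the rod's origin, 90 mm behind the tip; axes as the rod's.
- rest: Fixed grey rod rest: base 190 x 60 x 10 mm with two open-topped forks (x = -38 and +110 mm, 12 mm long, under 66 mm high). Origin: on the bench under mid-handle; x along the rod to its tip. The rod's axis lies 60 mm above the bench. Between the forks the handle is free, and fingertips may reach 20 mm below the rod's axis. Lift the rod straight up.
- humidifier: Fixed white box, 140 (x) x 130 (y) x 110 mm high (a cap on top reaches 122 mm), which carries the dip tube on its -y side. Origin: centre of its underside, on the bench.
- dip_tube: Straight steel tube on the humidifier, leaning 35 deg (0.61 rad) from level. Origin: centre of its open mouth, 125 mm above the bench. +x points into the tube along its axis (downwards, to the box), y is level, z up, square to the axis. Bore 14 mm, flared to 21 mm at the mouth; rim 29 mm across; 100 mm deep, so the rod's 90 mm shaft goes in until the collar meets the rim.
- tile: Fixed square white tile lying on the bench, 90 x 90 mm, 8 mm thick. Origin: centre of its underside, on the bench; z up.
- weight0: Loose steel weight with a small knob, 48 mm diameter, 50 mm high. Leave alone. Origin: centre of its underside.
- weight1: A second such weight. Leave alone.
- dish: Loose round glass culture dish, 60 mm diameter, 15 mm high. Leave alone. Origin: centre of its underside.
- bottle: Loose metal bottle, 60 mm diameter, 150 mm high. Leave alone. Origin: centre of its underside.
Not all that is in view belongs to the job. What is shaped like the rod but green or orange is not meant.

How it is judged:
By the outcome, as a careful person would: the job done as asked, in the order asked, and still so for the second after the job is handed in, while the arm keeps its last pose, push and grip.
It also fails if it takes over 51 s, if anything falls off the work surface, if the arm or the gripper's body presses on something with over 40 N, if the wrist force passes 120 N, or if a joint passes its speed limit or range.

## Working session

There is one attempt and no reset: what is moved stays moved. The work goes in short steps, each a Python script; the robot and the scene stay as the last script left them, time stands still between calls to the robot, and variables do not carry over. Pictures are saved under pics/ and viewed, at most 10 in all, crops included, and the job is handed in when it is done.

```bash
mkdir -p pics; ls; python3 - <<'E'
from workcell import *
import cv2,numpy as np
for n in("side","top"):
    c=camera(n);cv2.imwrite(f"pics/{n}0.png",c["image"])
    np.savez(f"{n}0.npz",**c)
    print(n,[c[k] for k in("fx","fy","cx","cy")],[k for k in c],np.round(c["cam_to_world"],3).tolist())
print(read_state(),grip_point_offset)
E
```

```text
pics
side [377.84282448479973, 377.84282448479973, 321.37058466963003, 203.29216469424065] ['image', 'range_z', 'fx', 'fy', 'cx', 'cy', 'cam_to_world'] [[-0.927, 0.292, -0.237, 329.992], [-0.376, -0.699, 0.608, 556.62], [0.012, 0.653, 0.758, 841.054], [0.0, 0.0, 0.0, 1.0]]
top [447.24813048812103, 447.24813048812103, 320.94823595499884, 207.5608425708502] ['image', 'range_z', 'fx', 'fy', 'cx', 'cy', 'cam_to_world'] [[0.005, 0.993, -0.116, 409.726], [-1.0, 0.006, 0.012, -39.366], [0.013, 0.116, 0.993, 1241.558], [0.0, 0.0, 0.0, 1.0]]
{'time': 0.1, 'qpos': array([ 1.14082538,  0.52194442, -0.03632855,  1.59992573,  0.02121826,
        1.02109132, -0.11280954]), 'qvel': array([ 0.00159591,  0.00159133,  0.00110421, -0.00179338, -0.00160397,
       -0.00254185,  0.0003423 ]), 'joint_efforts': array([ 6.09753071e-03, -9.28488994e+01,  1.98519856e+00, -3.70536375e+01,
        1.82561675e-02,  5.23694107e-03, -3.97316603e-05]), 'eef_pos': array([ 219.90202519, -584.73100098,  230.79855059]), 'tool_rot': array([[ 9.35981151e-01,  3.52049865e-01, -4.22354351e-04],
       [ 3.52050108e-01, -9.35980733e-01,  8.87982017e-04],
       [-8.27015862e-05, -9.79824325e-04, -9.99999517e-01]]), 'ft_force': array([ 0.84468045, -0.49168028, -0.53503353]), 'torque': array([-0.00010401,  0.02306079, -0.02153505]), 'gripper_force': 0.0, 'finger_gap': 85.56885474668248} -18.700000000000003
```

View pics/top0.png

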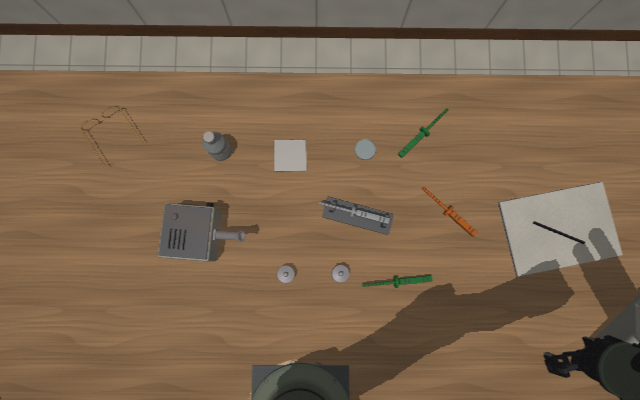

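View pics/side0.png

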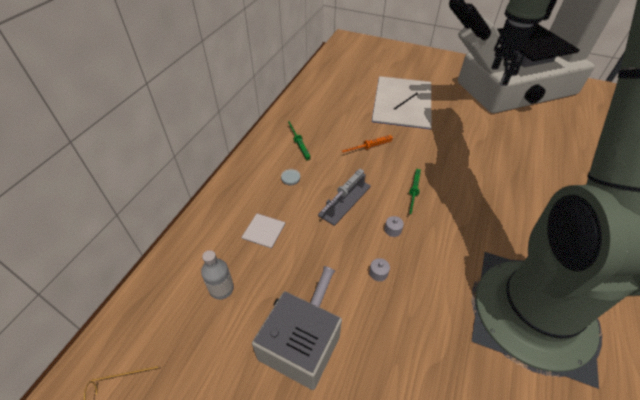

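The top view shows the rod in its rest at about (357,214), with the tile at (290,155). The humidifier is at (188,231) and its tube mouth is near (243,237). I'll enlarge the rod and tube regions.

```bash
python3 - <<'E'
import cv2,numpy as np
t=cv2.imread("pics/top0.png");s=cv2.imread("pics/side0.png")
R=lambda i,r,c,k:cv2.resize(i[r:r+60,c:c+80] if k==5 else i,None,fx=k,fy=k,interpolation=cv2.INTER_CUBIC)
a=np.hstack([R(t,185,317,5),R(t,205,195,5)]);b=np.hstack([R(s,165,310,5),R(s,260,280,5)])
cv2.imwrite("pics/zoom.png",np.vstack([a,b]))
E
```

```text
(no output)
```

View pics/zoom.png

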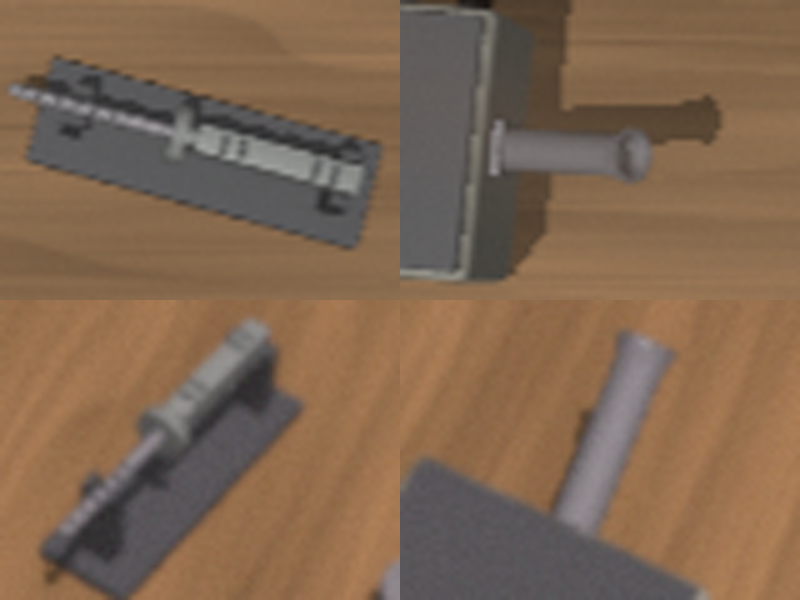

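The zoom shows the rod's tip at about (319,203) in the top view, the collar at (353,212) and the handle end at (389,221). The tube mouth is at about (242,236) in the top view and (329,269) in the side view. Next I'll measure with rays and depth.

```bash
cat > h.py <<'E'
import numpy as np,cv2
def ray(c,u,v):
    T=np.array(c["cam_to_world"]);d=T[:3,:3]@np.array([(u-c["cx"])/c["fx"],-(v-c["cy"])/c["fy"],-1]);return T[:3,3],d
def onplane(c,u,v,z):
    o,d=ray(c,u,v);return o+d*(z-o[2])/d[2]
def cloud(c):
    T=np.array(c["cam_to_world"]);Z=c["range_z"];v,u=np.mgrid[:400,:640]
    P=np.stack([(u-c["cx"])/c["fx"]*Z,-(v-c["cy"])/c["fy"]*Z,-Z],-1)@T[:3,:3].T+T[:3,3]
    P[Z==0]=np.nan;return P
def two(a,pa,b,pb):
    oa,da=ray(a,*pa);ob,db=ray(b,*pb);s=np.linalg.lstsq(np.stack([da,-db],1),ob-oa,rcond=None)[0]
    p,q=oa+s[0]*da,ob+s[1]*db;return (p+q)/2,np.linalg.norm(p-q)
E
python3 - <<'E'
from h import *
np.set_printoptions(precision=1,suppress=True)
t=dict(np.load("top0.npz"));s=dict(np.load("side0.npz"))
print("rod top: tip,collar,end",onplane(t,319,203,60),onplane(t,352.6,211.6,60),onplane(t,389,220.4,66))
print("mouth",onplane(t,241.5,235.8,125),onplane(s,328.8,268.6,125),two(t,(241.5,235.8),s,(328.8,268.6)))
Ct,Cs=cloud(t),cloud(s)
for n,C in(("top",Ct),("side",Cs)):
    with np.errstate(invalid="ignore"):
        x,y,z=C[...,0],C[...,1],C[...,2]
        for nm,c0,r,zlo,zhi in(("rod",onplane(t,357,213,60),100,58,85),("rest",onplane(t,357,215,10),110,5,20),("tube",onplane(t,230,236,110),60,60,150),("boxtop",onplane(t,187,231,110),120,103,117),("tile",onplane(t,290,155,8),70,4,20)):
            m=(np.hypot(x-c0[0],y-c0[1])<r)&(z>zlo)&(z<zhi)
            if nm=="tube": m&=(y<onplane(t,216,236,110)[1])
            P=C[m];
            if len(P)<5: print(n,nm,len(P));continue
            mu=P.mean(0);V=np.linalg.svd(P-mu,full_matrices=False)[2]
            br=cv2.minAreaRect(P[:,:2].astype(np.float32))
            print(n,nm,len(P),mu,"dir",np.round(V[0],3),"rect",np.round(br[0],1),np.round(br[1],1),round(br[2],1),"z",np.percentile(P[:,2],[5,50,95]))
# colour tile
g=t["image"].astype(int);m=((g.min(2)>140)&(g.max(2)-g.min(2)<30)).astype(np.uint8);m[:, :260]=0;m[:,320:]=0;m[:120]=0;m[190:]=0
q=cv2.minAreaRect(cv2.findNonZero(m));print("tile px",q,onplane(t,*q[0],8))
for n,c in(("top",t),("side",s)): print(n,"bench noise",np.nanstd((cloud(c)[...,2])[330:345,200:230] if n=="top" else cloud(c)[...,2][200:215,200:215]))
E
```

```text
rod top: tip,collar,end [559.8 -48.8  60. ] [ 537.3 -138.3   60. ] [ 513.9 -234.    66. ]
mouth [468.  144.2 125. ] [468.3 149.5 125. ] (array([469. , 145.5, 118.1]), np.float64(1.3313065232503294))
top rod 391 [ 532.3 -155.5   67.5] dir [-0.3 -1.   0. ] rect [ 536.2 -142.9] [183.6  29.9] 75.5 z [59.8 68.3 74.2]
top rest 1081 [ 531.4 -150.8   10. ] dir [-0.3 -1.  -0. ] rect [ 536.6 -159.4] [182.  204.5] 11.0 z [ 5.9  9.9 14.1]
top tube 238 [470.  172.1 113. ] dir [-0.1 -0.9  0.4] rect [468.4 175.2] [72.  25.3] 88.3 z [ 93.6 113.7 131.1]
top boxtop 2649 [477.9 286.1 109.6] dir [-0.2  1.   0. ] rect [476.7 259.8] [187.4 138. ] 85.6 z [104.9 109.7 113.5]
top tile 975 [701.8  33.9   8.1] dir [ 0.2 -1.  -0. ] rect [704.2  32.6] [129.2 129.9] 38.9 z [ 4.6  8.  12.2]
side rod 312 [ 531.5 -148.7   66.4] dir [ 0.3  1.  -0. ] rect [ 535.2 -142.2] [180.6  30. ] 74.7 z [59.1 67.3 72.5]
side rest 713 [ 526.4 -138.5    9.8] dir [ 0.3  1.  -0. ] rect [ 503.1 -139.3] [193.1 103.4] 68.7 z [ 6.6  9.6 13.5]
side tube 353 [468.8 180.2 111.8] dir [-0.1 -0.8  0.6] rect [470.7 176.3] [68.9 25.4] 83.6 z [ 92.9 111.3 132. ]
side boxtop 4221 [475.7 294.3 109.5] dir [ 0. -1.  0.] rect [476.1 261.1] [190.9 137.3] 85.5 z [104.6 109.7 112.1]
side tile 872 [700.4  39.    7.5] dir [ 0.3 -1.   0. ] rect [701.2  42.8] [ 90.3 103.4] 1.8 z [ 5.   7.5 10. ]
tile px ((290.0, 155.0), (30.0, 30.0), 90.0) [702.   33.1   8. ]
top bench noise 2.508321209210745
side bench noise 1.4730932623379984
```

```bash
cat > fit.py <<'E'
from h import *
from scipy.optimize import least_squares
np.set_printoptions(precision=2,suppress=True)
t=dict(np.load("top0.npz"));s=dict(np.load("side0.npz"))
a=np.radians(35);CL=[]
def axis(yaw): return np.array([np.cos(yaw)*np.cos(a),np.sin(yaw)*np.cos(a),-np.sin(a)])
for c in(t,s):
    C=cloud(c).reshape(-1,3);C=C[~np.isnan(C[:,0])]
    B=C[(abs(C[:,2]-110)<5)&(C[:,1]>225)&(C[:,1]<400)&(abs(C[:,0]-477)<110)]
    r=cv2.minAreaRect(B[:,:2].astype(np.float32));print("box",r)
    q=C[(C[:,1]>150)&(C[:,1]<192)&(abs(C[:,0]-470)<22)&(C[:,2]>70)&(C[:,2]<140)];CL.append(q)
def fit(Q):
    def res(p):
        d=axis(p[1]);w=Q-np.array([p[0],146,p[2]]);return np.linalg.norm(w-np.outer(w@d,d),axis=1)-p[3]
    return least_squares(res,[469,1.5,125,10],loss="soft_l1",bounds=([430,1,100,8],[510,2.1,150,14])).x
for Q in(CL[0],CL[1],np.vstack(CL)):
    p=fit(Q);d=axis(p[1]);m=np.array([p[0],146,p[2]]);m=m+d*(125-m[2])/d[2];print(len(Q),p,"yaw",np.degrees(p[1]),"mouth",m)
E
python3 fit.py
```

```text
box ((479.05255126953125, 289.92791748046875), (126.88557434082031, 136.81642150878906), 85.98587799072266)
box ((478.66387939453125, 292.97998046875), (125.75013732910156, 135.31626892089844), 85.66606140136719)
141 [468.25   1.49 127.67   9.77] yaw 85.45438981418553 mouth [468.55 149.79 125.  ]
233 [467.11   1.47 126.89  10.57] yaw 84.43996315476122 mouth [467.38 148.68 125.  ]
374 [467.53   1.48 127.44  10.14] yaw 84.96982022348926 mouth [467.83 149.47 125.  ]
```

```bash
cat >> h.py <<'E'
def Rrod(yaw,pitch):  # pitch>0: tip down
    x=np.array([np.cos(yaw)*np.cos(pitch),np.sin(yaw)*np.cos(pitch),-np.sin(pitch)])
    y=np.array([-np.sin(yaw),np.cos(yaw),0]);return np.stack([x,y,np.cross(x,y)],1)
def tool(R,flip): # tool z=-rod z
    return R@np.diag([1.,-1,-1])@(np.diag([-1.,-1,1]) if flip else np.eye(3))
GX,GZ=10.,-14.   # TCP in rod frame
def tcp(p,R,off): # rod point at `off` mm on axis placed at p
    return np.asarray(p)+R@np.array([GX-off,0,GZ])
YR=np.radians(75.9);O=np.array([524.5,-191.2,60.])
YT=np.radians(85.4);M=np.array([468.,148.,125.]);RT=Rrod(YT,np.radians(35))
TILE=np.array([702.,33.5,78.]);
E
python3 - <<'E'
from workcell import *
from h import *
np.set_printoptions(precision=2,suppress=True)
for f in(0,1):
  R=Rrod(YR,0);print("flip",f)
  for n,p,Q,off in(("up",O+[0,0,100],R,0),("grasp",O,R,0),("pre",M-RT[:,0]*30,RT,148),("in",M,RT,58),("out",M-RT[:,0]*40,RT,148)):
    print(n,inverse_kinematics(tcp(p,Q,off),tool(Q,f)))
  for yd in(0,20,-20,45):
    Q=Rrod(np.radians(yd),0);print(yd,inverse_kinematics(tcp(TILE,Q,148),tool(Q,f)),inverse_kinematics(tcp(TILE+[0,0,120],Q,148),tool(Q,f)))
E
```

```text
flip 0
up [ 0.51  0.55 -0.39  1.84  0.28  0.8  -0.27]
grasp [ 0.45  0.7  -0.32  1.9   0.36  0.61 -0.34]
pre [-0.    0.52 -0.66  1.96  0.76  1.35 -1.15]
in [-0.23  0.69 -0.59  1.87  0.76  1.34 -1.32]
out [ 0.    0.5  -0.65  1.96  0.76  1.35 -1.13]
0 [-0.08  0.66 -0.12  1.88  0.13  0.61 -1.85] [ 0.05  0.49 -0.29  1.8   0.18  0.88 -1.9 ]
20 [ 0.04  0.67 -0.18  1.86  0.18  0.63 -1.46] [ 0.14  0.51 -0.31  1.78  0.19  0.89 -1.47]
-20 [-0.17  0.67 -0.1   1.84  0.11  0.63 -2.26] [-0.05  0.51 -0.27  1.76  0.17  0.89 -2.31]
45 [ 0.21  0.72 -0.3   1.75  0.31  0.71 -1.04] [ 0.28  0.57 -0.4   1.68  0.26  0.95 -1.  ]
flip 1
up [-0.36  0.72  0.89  1.89 -0.72  0.89 -2.5 ]
grasp [-0.18  0.79  0.6   1.93 -0.72  0.65 -2.51]
pre [ 0.36  0.79 -1.27  1.94  0.98  1.71  1.75]
in [ 0.15  1.01 -1.28  1.85  1.06  1.79  1.54]
out [ 0.38  0.77 -1.27  1.94  0.98  1.7   1.78]
0 [ 0.39  0.79 -0.81  1.85  0.76  0.84  0.76] [ 0.41  0.6  -0.83  1.78  0.52  1.    0.95]
20 [ 0.45  0.79 -0.77  1.83  0.73  0.83  1.22] [ 0.5   0.62 -0.84  1.76  0.54  1.01  1.37]
-20 [ 0.27  0.79 -0.75  1.82  0.71  0.83  0.38] [ 0.32  0.62 -0.83  1.74  0.53  1.01  0.52]
45 [ 0.75  1.1  -1.28  1.73  1.13  1.24  1.53] [ 0.76  0.88 -1.28  1.65  0.88  1.29  1.67]
```

```bash
python3 - <<'E'
from workcell import *
from h import *
R=Rrod(YR,0);Q=tool(R,0)
movep(tcp(O+[0,0,130],R,0),Q); movel(tcp(O,R,0),max_speed=100)
s=read_state();print(s["time"],s["ft_force"])
clamp();s=read_state();print(s["finger_gap"],s["gripper_force"],s["ft_force"])
print(movel(tcp(O+[0,0,110],R,0),max_speed=80))
s=read_state();print(s["time"],s["ft_force"],s["eef_pos"]-tcp(O+[0,0,110],R,0),s["finger_gap"])
movep(tcp(M-RT[:,0]*30,RT,148),tool(RT,0)); wait(.2)
s=read_state();print(s["time"],s["eef_pos"]-tcp(M-RT[:,0]*30,RT,148),np.abs(s["tool_rot"]-tool(RT,0)).max())
cs=[camera(n) for n in("top","side")]
for n,c in zip("ts",cs): np.savez(f"pre_{n}.npz",**c)
a,b=cs[0]["image"][190:280,190:350],cs[1]["image"][180:300,270:430]
cv2.imwrite("pics/pre.png",np.vstack([cv2.resize(a,None,fx=4.4,fy=3*4.4/4.4*1.0 if 0 else 3,interpolation=2),cv2.resize(b,None,fx=4.4,fy=2.7,interpolation=2)][:2]))
E
```

```text
3.4 [1.20072047 0.07749803 0.18835865]
14.997136602488316 58.417208790779114 [-2.08963128 -0.22442748  5.13247189]
False
5.5667 [-0.2350186  -1.21999433 -1.56627682] [-0.21786997  0.06820108 -0.44993869] 14.712001933537168
7.05 [ 0.04294581 -0.87749047 -0.09658731] 0.001814350904555298
```

View pics/pre.png

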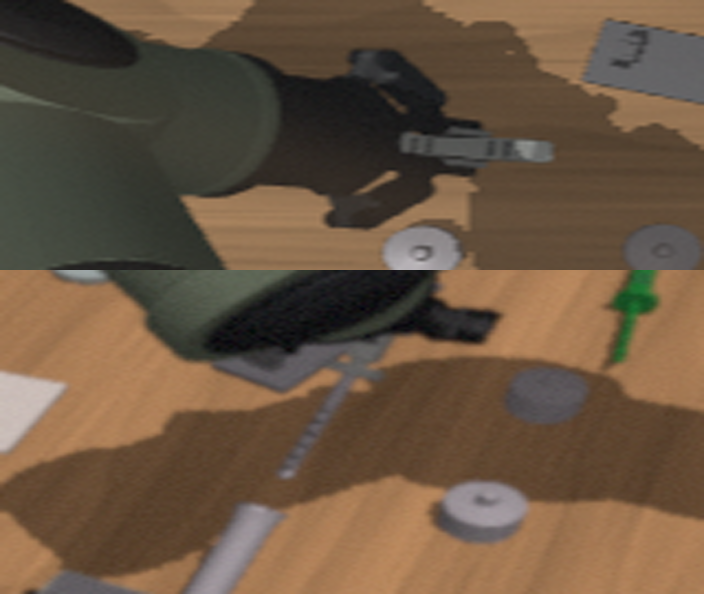

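In this crop the side view shows the tip at about (335.5,254), the mouth at (329.8,269.6) and the collar at (350.7,216). The rod's line extrapolates to within about 1 mm of the mouth sideways; the top view is blocked by the arm. I'll check the up/down offset with side depth.

```bash
python3 - <<'E'
from h import *
np.set_printoptions(precision=2,suppress=True)
for f in("pre_s.npz","side0.npz"):
    c=dict(np.load(f));C=cloud(c);C=C.reshape(-1,3);C=C[~np.isnan(C[:,0])]
    L=(C-M)@RT   # tube frame
    for lo,hi,w in((-112,-90,6),(-90,-60,6),(-60,-32,6),(8,30,14),(30,50,14)):
        q=L[(L[:,0]>lo)&(L[:,0]<hi)&(abs(L[:,1])<w)&(abs(L[:,2]-3)<16)]
        if len(q): print(f,lo,hi,len(q),"y",np.median(q[:,1]),q[:,1].min(),q[:,1].max(),"z med/90%",np.median(q[:,2]),np.percentile(q[:,2],90))
E
```

```text
pre_s.npz -112 -90 37 y 1.1423421939092369 -3.17473332492985 4.554744189946998 z med/90% 3.1752500189617208 4.789832376281985
pre_s.npz -90 -60 49 y 0.9540513346566611 -3.3872086015514964 4.360946442781119 z med/90% 2.9096453717604076 4.69750604408305
pre_s.npz -60 -32 47 y 0.685966206153355 -3.3849075667623274 4.294757969567053 z med/90% 3.4229160145797928 5.088313144461742
pre_s.npz 8 30 104 y 1.9262978934225883 -10.411106222330769 11.239144305378591 z med/90% 8.995708461812312 11.39692678091616
pre_s.npz 30 50 91 y 2.472602730315265 -9.882106673122745 10.902962900560555 z med/90% 8.890126840630977 11.546263340122936
side0.npz 8 30 104 y 2.118794572365721 -10.635151457826339 11.36175156070076 z med/90% 8.704208906145945 11.014113726983966
side0.npz 30 50 93 y 2.3554729931481946 -10.606647628611888 10.845095871144135 z med/90% 7.9990008892604045 11.210820850173286
```

Both axes agree to within about 0.5 mm, so I'll insert.

```bash
python3 - <<'E'
from workcell import *
from h import *
np.set_printoptions(precision=2,suppress=True)
def rep(k):
    s=read_state();p=s["eef_pos"]-s["tool_rot"]@np.array([0,0,0]);print(k,round(s["time"],2),"F tube",s["ft_force"]@RT,"collar gap",(tcp(M,RT,58)-p)@RT,"gap",s["finger_gap"]);
rep("start")
g=movel(tcp(M-RT[:,0]*12,RT,58),max_speed=50,guard=12);rep(("A",g))
if not g:
    g=movel(tcp(M+RT[:,0]*8,RT,58),max_speed=15,guard=8);rep(("B",g))
wait(.3);rep("w")
c=camera("side");np.savez("in_s.npz",**c);cv2.imwrite("pics/in.png",cv2.resize(c["image"][180:320,260:420],None,fx=4,fy=4,interpolation=2))
E
```

```text
start 7.15 F tube [ 0.14 -0.04 -1.44] collar gap [120.43   0.07   0.36] gap 14.891998620901486
('A', False) 9.46 F tube [ 0.87 -0.39 -0.75] collar gap [12.17  0.07 -0.01] gap 14.920644122480294
('B', True) 10.17 F tube [-3.43 -1.43  0.07] collar gap [ 3.85 -0.09  0.43] gap 15.268138323038892
w 10.47 F tube [-2.58 -1.5   0.24] collar gap [ 3.84 -0.16  0.46] gap 14.894541358426675
```

View pics/in.png

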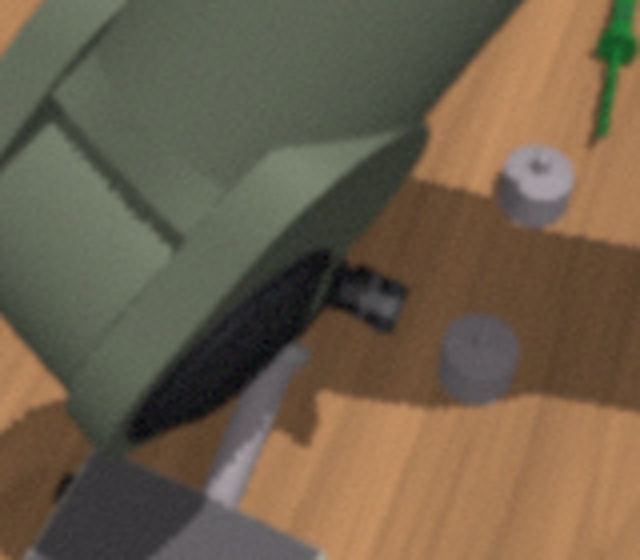

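The arm hides the contact: the view shows only the tube at about (250,430), with the collar behind the wrist. The stop came 3.8 mm before my estimate, which is within error. A second gentle push will confirm whether it's really the collar.

```bash
python3 - <<'E'
from workcell import *
from h import *
np.set_printoptions(precision=2,suppress=True)
def rep(k):
    s=read_state();print(k,round(s["time"],2),"F tube",s["ft_force"]@RT,"tq",s["torque"]@RT,"collar gap",(tcp(M,RT,58)-s["eef_pos"])@RT)
for i in range(2):
    g=movel(tcp(M+RT[:,0]*8,RT,58),max_speed=8,guard=8);rep(g)
    wait(.1);rep("w")
E
```

```text
True 10.93 F tube [-1.18 -1.58 -0.99] tq [-0.06 -0.44 -0.02] collar gap [ 3.89 -0.26  0.85]
w 11.03 F tube [-0.65 -0.9  -0.96] tq [ 0.   -0.61  0.03] collar gap [ 3.94 -0.32  1.02]
True 11.48 F tube [-0.85 -1.3  -0.24] tq [-0.08 -0.42 -0.  ] collar gap [ 3.94 -0.43  1.46]
w 11.58 F tube [-1.27 -0.52 -0.51] tq [-0.05 -0.43 -0.  ] collar gap [ 3.95 -0.49  1.6 ]
```

```bash
python3 - <<'E'
from workcell import *
from h import *
np.set_printoptions(precision=2,suppress=True)
def rep(k):
    s=read_state();print(k,round(s["time"],2),"F tube",s["ft_force"]@RT,"tq",s["torque"]@RT,"collar gap",(tcp(M,RT,58)-s["eef_pos"])@RT)
g=movel(tcp(M-RT[:,0]*3.4-RT[:,2]*.5,RT,58),max_speed=8,guard=15);rep(g)
for i in range(4): wait(.4);rep("w")
E
```

```text
False 11.91 F tube [-4.9   0.99 -2.72] tq [0.15 0.31 0.01] collar gap [ 3.95 -0.2   0.88]
w 12.31 F tube [-4.64  0.77 -2.35] tq [0.2  0.34 0.1 ] collar gap [ 3.96 -0.18  0.88]
w 12.71 F tube [-4.01  0.74 -2.86] tq [0.14 0.29 0.08] collar gap [ 3.93 -0.2   0.88]
w 13.11 F tube [-4.56  0.96 -2.84] tq [0.2  0.38 0.08] collar gap [ 3.93 -0.2   0.86]
w 13.51 F tube [-4.39  1.84 -1.87] tq [0.17 0.37 0.06] collar gap [ 3.93 -0.21  0.88]
```

The collar held against the rim at about 4.5 N for 1.6 s. Now I'll withdraw and go to the tile.

```bash
python3 - <<'E'
from workcell import *
from h import *
np.set_printoptions(precision=2,suppress=True)
print(movel(tcp(M-RT[:,0]*60-RT[:,2]*.5,RT,148),max_speed=70,guard=25))
s=read_state();print(s["time"],s["ft_force"])
F=Rrod(0,0)
movep(tcp(TILE+[0,0,100],F,148),tool(F,0))
print(movel(tcp(TILE,F,148),max_speed=60));wait(.5)
s=read_state();print(s["time"],s["eef_pos"]-tcp(TILE,F,148),np.abs(s["tool_rot"]-tool(F,0)).max(),s["finger_gap"])
im=[]
for n in("top","side"):
    c=camera(n);np.savez(f"end_{n}.npz",**c);C=cloud(c).reshape(-1,3);C=C[~np.isnan(C[:,0])]
    q=C[(C[:,0]>618)&(C[:,0]<715)&(abs(C[:,1]-33)<9)&(abs(C[:,2]-79)<14)]
    if len(q)>5: print(n,len(q),"xmax",q[:,0].max(),"y fit",np.polyfit(q[:,0]-660,q[:,1],1),"z fit",np.polyfit(q[:,0]-660,q[:,2],1))
    im.append(c["image"])
a=cv2.resize(im[0][120:220,250:350],(400,400),interpolation=2);b=cv2.resize(im[1][180:280,220:320],(400,400),interpolation=2)
cv2.imwrite("pics/end.png",np.hstack([a,b]))
E
```

```text
False
15.75 [-1.11  0.71 -1.12]
False
18.875 [-0.02  0.01  0.01] 4.388909852099327e-05 14.867035217159513
side 99 xmax 700.1381333054796 y fit [-0.   36.22] z fit [-0.   80.03]
```

View pics/end.png

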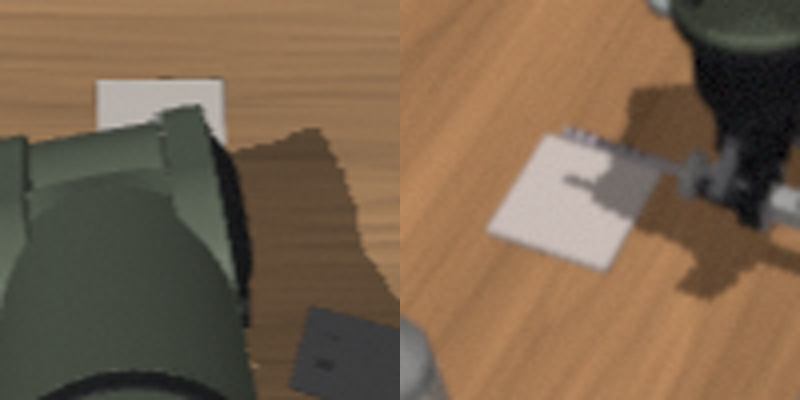

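The right half shows the rod level over the tile with the marks on top; its tip is at side pixel about (261.5,212.5). The tile's centre is at about (263.5,230). Next is the relative tip–tile offset in the side view.

```bash
python3 - <<'E'
from workcell import read_state
from h import *
c=dict(np.load("end_side.npz"))
print("tip",onplane(c,261.4,212.4,78),"tile",onplane(c,263.2,229.8,8))
c0=dict(np.load("side0.npz"));g=c0["image"].astype(int);m=((g.min(2)>140)&(g.max(2)-g.min(2)<40)).astype(np.uint8);m[:205]=0;m[255:]=0;m[:,:235]=0;m[:,295:]=0
q=cv2.minAreaRect(cv2.findNonZero(m));print(q,onplane(c0,*q[0],8))
E
```

```text
tip [700.87216138  33.38805771  78.        ] tile [701.32318879  38.11211046   8.        ]
((262.95001220703125, 229.6500244140625), (34.46882247924805, 27.195587158203125), 18.43494987487793) [702.19331918  37.92081723   8.        ]
```

```bash
python3 - <<'E'
from workcell import *
from h import *
F=Rrod(0,0)
movel(tcp(TILE+[1,2.3,0],F,148),max_speed=20);wait(1)
s=read_state();print(s["time"],s["finger_gap"],abs(s["qvel"]).max(),s["ft_force"])
print(finish_job())
E
```

```text
20.25 14.817811092479493 0.0019191389639535896 [-0.26616753  0.24054475 -0.71757632]
the job is handed in; nothing more can be done
None
```

I handed the job in at about 20 s: the collar was held against the tube's mouth for 1.6 s at about 4.5 N (stop judged by force, view blocked), and the rod is now held still and level, marked side up, its tip about 7 cm above the tile's middle to within a few mm.

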